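# Wind the timer, then hold the grinder's feed shutter open at the clip

### The arm

A 6-joint arm with a two-finger parallel gripper is mounted at the origin on the work surface. World frame = base frame: x ahead of the robot, y to its left, z up, the work surface at z = 0. Lengths are in m, angles in rad, forces in N, time in s.
With the tool pointing down it reaches from about 0.325 to 0.775 m from the base axis. Payload 5.5 kg.
Tool frame: the origin (TCP) lies midway between the tips of the shut fingers; the grasp point (between the pads) lies 19 mm behind it; z points along the fingers, y is the line along which they close (so a half turn about z gives the same grasp; the last joint's range is limited). The gripper opens to 85 mm and grips with 20 to 120 N. Pads are 22 mm wide; open, the fingers measure 114 mm over their backs; the gripper's body (76 mm by 85 mm) begins 54 mm behind the grasp point. The pads swing forward as they close: fully open they stand 13 mm farther back than shut.
Start: joints at [-1.395, 0.091, 1.231, -0, 1.82, -0.057], TCP at [0.138, -0.584, 0.231] pointing down, gripper open.
Joint ranges: [-2.87, 2.87], [-0.86, 2.18], [0.17, 2.46], [-1.51, 4.65], [0.06, 2.69], [-2.65, 2.65]. Speed limits (rad/s): [2.57, 2.57, 3.01, 3.14, 3.14, 3.14].

### API

Orientations are given as a unit quaternion [x, y, z, w].
In Python, from rig import env gives the robot as it stands.
- The arm moves only by the tool move_arm, never from a script. Its argument "moves" is a list of rows, each a list of 5 numbers: the opening in per cent of the stroke, from 0 (shut) to 100 (fully open), then the shift along the tool's x, y, z in cm, then the turn about the tool's z in degrees. In form: [[jaw, tx, ty, tz, twist], ...]. A call has exactly 10 rows; each row shifts and turns the commanded pose from where the row before left it, along the tool's axes as they then stand; what a row does not reach is not made up. A row lasts 1/10 s, in which the tool goes at most 50 mm and 8.59 degrees, less where a joint would pass 70% of its speed; a pose out of reach is approached as far as the arm can. A call with a gripper value outside its range is refused whole. The fingers move at their own pace and stop on an object; "grip_force" is the grip in N (left out, the last holds). Time passes only in rows, so rows that do not move let the fingers close, or fill a call up. It gives the time, the measured TCP pose, the force, the opening and the grip force at its end, in the units of the state.
- env.get_obs(): the state, without advancing time (a new reading comes with each control period).
- env.snapshot(name): name is "side" or "top" or "wrist"; returns the picture (400x640x3 uint8, red, green, blue); there is no depth.
- env.camera_info(name): a dict with "vertical_fov" (degrees; the focal length in pixels is half the picture's height over the tangent of half this angle, whatever the lens; pixels are square), "cx", "cy" (the principal point, pixels), "R" (3x3) and "t" (3): a world point X has camera coordinates R X + t. Camera axes: x right, y down, z forward; pixel columns grow to the right and rows downward; lengths in m; the calibration is good to about 2 mm. A picture is of the moment at which its call begins: read the wrist's pose just before it. camera_info takes no time and is no camera call; for the wrist camera it gives the pose at the moment of the call.
- env.job_done(): hands the job in; it is judged then, once.
Trained networks look in the newest picture that a camera, given by its name, has taken for a name from the list of things; names that differ only in an ending like _2 or _b are one class to them, and where a whole thing is asked for, a point or a joint stands for the part that bears it (a point fixed in the world has none). Each returns a list of dicts, best first, with "conf" (0 to 1); they miss things now and then, are a little off and sometimes report something else, mostly with a low value. They report only what shows in the picture. A call takes as long as a camera call. They do not tell look-alikes from the thing itself.
- env.trace(camera, query): "region" (400x640 bool, what is visible of it) and "xy" ([column, row] in pixels, amid what is visible of it).
The state is a dict: "t": time; "q": joint angles; "joint_vel": joint speeds; "effort": joint torques, N m; "ee_pos": TCP position; "eef_rot": TCP orientation; "force": force on the tool from outside, world axes, zero at the start; "torque": the same for the moment, N m; "finger_gap": finger opening in m; "grip_force": force on a finger pad.
Only numpy, scipy, OpenCV 4.12 (cv2) and the standard library are available. Lean on these libraries where they do the work, as an engineer would, in place of code of your own. Each camera call takes 0.05 s, during which the arm holds its last target. There are 200 camera calls.

### The job

Get the grinder ready for a timed feed: first wind the clockwork timer's key clockwise, in several part turns, until its nib points at the raised bar on the dial. Then pull the grinder's spring-return feed shutter out by its upright grip until its side pointer lines up with the small steel clip on the feed channel, and keep it there: you finish while still holding the shutter against its spring. Leave the tray, cups, saucers, jar and strainer where they are.

Things in the scene. Friction and masses are not known exactly. Their poses are not given: they have to be found in the camera images.
- key_grip (a point): Grip point of the winding key on top of the fixed round white timer (100 mm wide, 42 high): on the key's upright axis, 72 mm above the counter. The wing is an upright steel plate 36 mm long (point x), 10 thick (y), 28 high, from 56 to 84 mm up; below it only a disc, nib and bar, up to 47 mm. The frame turns with the key.
- key_nib (a point): Tip of the black nib, 4 mm wide, which sticks out from the disc at the foot of the key along its +x, 29.5 mm from the key's axis and 47 mm above the counter; it turns with the key.
- timer_bar (a point): Middle of the one raised black bar on the timer's dial (13 mm long, radial, 5 mm wide), 36.5 mm from the key's axis, its top 46.5 mm above the counter. Fixed to the timer; its own axes are the timer's.
- key (a joint): Turn of the key in rad, growing clockwise seen from above; starts between 0 and 0.5. The nib points at the bar at 2.5. A hard stop lies at 4.2. It needs about 0.06 N m to turn and stays where it is left (a ratchet holds it).
- shutter_grip (a point): Middle of the shutter's upright steel grip: 14 mm thick along the pull (y), 34 wide (x), from 100 to 148 mm above the counter. It rides on a channel 44 mm wide, top at 95 mm, of the grinder clamped at the counter's left edge. It pulls out along -y of this frame (level). When home it is 165 mm from the hopper's axis (hopper radius 54, top 243 mm up).
- shutter_pointer (a point): Tip of the small dark steel pointer (3 mm thick) at the foot of the grip, on its +x side, 31 mm from the middle of the grip and in line with it along the pull, 99 mm above the counter. Same axes as shutter_grip; it moves with the shutter.
- clip_mark (a point): Mark on the small dark steel clip fixed on the +x edge of the channel: middle of a 3 mm thick fin facing the pointer's path, 99 mm above the counter (top 101). It does not move; axes as shutter_grip. The shutter is at the mark when pointer and fin have the same y in this frame, 35 to 70 mm out from home.
- shutter (a joint): How far the shutter is pulled out, in m: 0 home, growing along -y of shutter_grip, stop at 0.09. A spring of 80 N/m pulls it home: 3.2 N at 0, about 9 N at 0.07; it snaps back when let go.
- tray: Steel tray 240 x 340 x 22 mm, bystander; origin under its centre.
- saucer_a: White saucer 132 mm across on the tray, bystander; origin at the centre of its underside.
- cup_a: White ceramic cup 72 mm across, 60 mm high, on that saucer, bystander; origin at the centre of its underside.
- saucer_b: White saucer 132 mm across on the counter, bystander; origin at the centre of its underside.
- cup_b: White ceramic cup 72 mm across, 60 mm high, on the counter's saucer, bystander; origin at the centre of its underside.
- jar: Closed green plastic jar 76 mm across, 100 mm high, bystander; origin at the centre of its underside.
- strainer: Steel tea strainer, bowl 76 mm across and 32 mm high with a thin handle along its -x reaching 150 mm from the centre, bystander; origin under the bowl's centre.
There are look-alikes about, which are no part of the job. What is shaped like the part that bears key_grip but orange or red is not meant.

How it is judged:
By the outcome, as a careful person would: the job done as asked, in the order asked, and still so for the second after the job is handed in, while the arm keeps its last pose, push and grip.
It also fails if it takes over 64 s, if anything falls off the work surface, if the arm or the gripper's body presses on something with over 40 N, if the wrist force passes 120 N, or if a joint passes its speed limit or range.

## Working session

There is one attempt and no reset: what is moved stays moved. The work goes in short steps, Python scripts to look and compute and a tool call to move; the robot and the scene stay as the last step left them, time stands still between calls to the robot, and variables do not carry over. Pictures are saved under pics/ and viewed, at most 10 in all, crops included, and the job is handed in when it is done.

Besides the shell and the picture viewer there is one more tool, called by a JSON object that holds its "method" and its "body", one argument or row to a line. move_arm: Moves the arm, as the interface text tells. Its arguments: {"type":"object","properties":{"moves":{"type":"array","items":{"type":"array","items":{"type":"number"}}},"grip_force":{"type":"number"}},"required":["moves"]}

```bash
ls; mkdir -p pics
cat > h.py <<'E'
import numpy as np, cv2
from rig import env
def save(img,n): cv2.imwrite(f'pics/{n}.png',img[:,:,::-1])
def ray(ci,px):
    f=200/np.tan(np.radians(ci['vertical_fov'])/2)
    R=np.array(ci['R']);t=np.array(ci['t'])
    d=R.T@np.array([(px[0]-ci['cx'])/f,(px[1]-ci['cy'])/f,1]); return -R.T@t,d
def at_z(ci,px,z):
    c,d=ray(ci,px); return c+d*(z-c[2])/d[2]
def proj(ci,X):
    f=200/np.tan(np.radians(ci['vertical_fov'])/2)
    p=np.array(ci['R'])@np.array(X)+np.array(ci['t']); return np.array([ci['cx']+f*p[0]/p[2],ci['cy']+f*p[1]/p[2]])
E
python3 - <<'E'
from h import *
for n in ('side','top'):
    im=env.snapshot(n); save(im,n+'0'); ci=env.camera_info(n); print(n,ci)
    for q in ('key_grip','shutter_grip','key_nib','timer_bar','clip_mark','shutter_pointer'):
        try:
            print(q,[(np.round(d['xy']),round(d['conf'],2)) for d in env.trace(n,q)][:4])
        except Exception as e: print(q,e)
a=cv2.imread('pics/top0.png');b=cv2.imread('pics/side0.png')
E
```

```text
pics
side {'vertical_fov': 51.42154476920802, 'cx': 321.50855793102227, 'cy': 201.25035100597898, 'R': array([[-0.90923892, -0.41592346, -0.01709568],
       [-0.24976481,  0.57793773, -0.77692053],
       [ 0.33301972, -0.70213649, -0.62936652]]), 't': array([0.46567543, 0.23992417, 0.98142857])}
key_grip [(array([356., 188.]), 0.64), (array([446., 182.]), 0.63), (array([400., 206.]), 0.57), (array([383., 166.]), 0.47)]
shutter_grip [(array([268., 298.]), 0.58), (array([353., 198.]), 0.36)]
key_nib [(array([443., 184.]), 0.57), (array([399., 210.]), 0.52), (array([382., 163.]), 0.46)]
timer_bar [(array([386., 175.]), 0.96), (array([441., 197.]), 0.88), (array([404., 221.]), 0.78), (array([354., 198.]), 0.58)]
clip_mark [(array([276., 268.]), 0.62)]
shutter_pointer [(array([269., 299.]), 0.59)]
top {'vertical_fov': 45.86706579896765, 'cx': 320.1699407367837, 'cy': 201.36211175875368, 'R': array([[ 4.89315119e-04, -9.99976911e-01, -6.77772657e-03],
       [-9.96079393e-01,  1.12188802e-04, -8.84637219e-02],
       [ 8.84624397e-02,  6.79444041e-03, -9.96056340e-01]]), 't': array([-0.05640566,  0.53412854,  1.10236792])}
key_grip [(array([433., 326.]), 0.71), (array([362., 287.]), 0.7), (array([447., 238.]), 0.67), (array([380., 221.]), 0.65)]
shutter_grip [(array([155., 212.]), 0.97)]
key_nib [(array([436., 326.]), 0.8), (array([361., 286.]), 0.64), (array([446., 237.]), 0.64)]
timer_bar [(array([378., 224.]), 0.91), (array([358., 283.]), 0.84), (array([434., 324.]), 0.82)]
clip_mark [(array([199., 203.]), 0.55)]
shutter_pointer [(array([159., 211.]), 0.8), (array([267., 181.]), 0.51)]
```

View pics/top0.png

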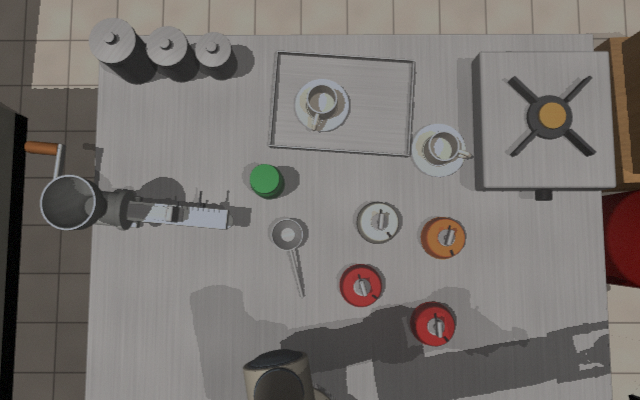

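View pics/side0.png

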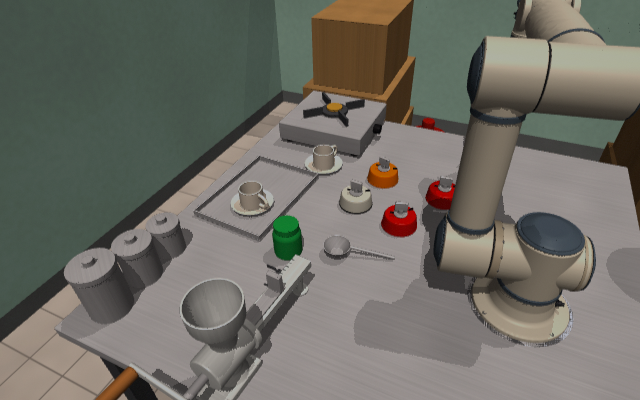

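Candidates for the timer in the top view: white (380,221), orange (445,238), red (362,287) and red (433,326). The white one fits the description. The shutter grip is near (170,212) on the channel, with clip-like marks near (199,200). I'll check both in one close crop.

Run:
```python
from h import *
a=cv2.imread('pics/top0.png');b=cv2.imread('pics/side0.png')
r=lambda im,x,y,w,h,W,H: cv2.resize(im[y:y+h,x:x+w],(W,H),interpolation=cv2.INTER_CUBIC)
o=np.vstack([np.hstack([r(a,345,190,70,60,350,300),r(a,115,185,130,60,450,300)[:, :450]]),np.hstack([r(b,325,165,70,60,350,300),r(b,240,245,90,60,450,300)])])
cv2.imwrite('pics/crop1.png',o)
ci=env.camera_info('top')
print('key',at_z(ci,(380,220),.07), 'timer disc',at_z(ci,(379,222.5),.042))
print('hopper',at_z(ci,(71,202),.243))
print('channel end',at_z(ci,(228,217),.095), at_z(ci,(130,211),.095))
```

```text
key [ 0.48746079 -0.19264264  0.07      ] timer disc [ 0.48300834 -0.19360323  0.042     ]
hopper [0.51346606 0.4211613  0.243     ]
channel end [0.49285911 0.14839121 0.095     ] [0.50623935 0.36765388 0.095     ]
```

View pics/crop1.png

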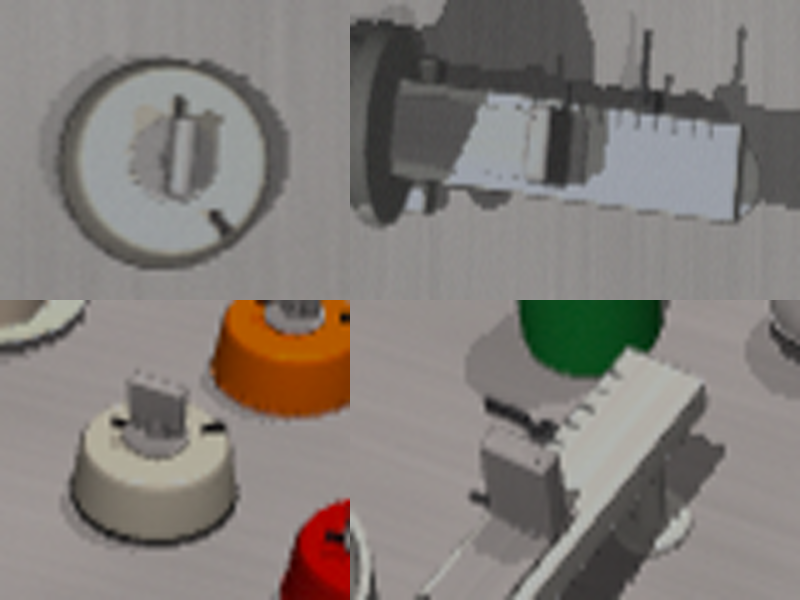

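The crop confirms the white timer: nib at about (381,211) pointing away from the robot, bar at about (389,234) to the lower right. The shutter grip stands near (173,209), with the clip fin and tick marks along the channel's +x edge. Next I'll work out the move to a pose above the timer.

```bash
cat >> h.py <<'E'
from scipy.spatial.transform import Rotation as Ro
def delta(p,o=None):
    o=o or env.get_obs(); R=Ro.from_quat(o['eef_rot']).as_matrix()
    d=R.T@(np.array(p)-o['ee_pos'])*100
    yy=np.degrees(np.arctan2(R[1,1],R[0,1]))
    print('delta cm (tool)',np.round(d,2),'tool y yaw deg',round(yy,1),'z',np.round(R[:,2],3),'q',np.round(o['q'],3),'t',round(o['t'],2))
E
python3 - <<'E'
from h import *
ci=env.camera_info('top')
c=at_z(ci,(379.3,222),.042);n=at_z(ci,(381.2,211),.047);b=at_z(ci,(389,234.4),.0465)
for v in (n,b): print(np.round(v-c,4),np.linalg.norm((v-c)[:2]),np.degrees(np.arctan2((v-c)[1],(v-c)[0])))
print(c)
delta([.485-.0,-.193,.2])
E
```

```text
[ 0.0254 -0.0041  0.005 ] 0.02568692738497433 -9.171595807187046
[-0.0289 -0.0216  0.0045] 0.036104823623220934 -143.22853651087016
[ 0.48417414 -0.19431434  0.042     ]
delta cm (tool) [ 42.74 -30.04   3.13] tool y yaw deg -76.7 z [-0. -0. -1.] q [-1.395  0.091  1.231 -0.     1.82  -0.057] t 0.7
```

{"method": "move_arm", "body": {
  "moves": [
    [100, 3, -2.1, 0.3, 0],
    [100, 3, -2.1, 0.3, 0],
    [100, 3, -2.1, 0.3, 0],
    [100, 3, -2.1, 0.3, 0],
    [100, 3, -2.1, 0.3, 0],
    [100, 3, -2.1, 0.3, 0],
    [100, 3, -2.1, 0.3, 0],
    [100, 3, -2.1, 0.3, 0],
    [100, 3, -2.1, 0.3, 0],
    [100, 3, -2.1, 0.3, 0]
  ],
  "grip_force": 40
}}

```text
t: 1.7
ee_pos: [0.3827, -0.3091, 0.2014]
eef_rot: [0.993, 0.116, 0.0, 0.0]
force: [0.3, 0.6, -0.6]
finger_gap: 0.0857
grip_force: 0.0
```

{"method": "move_arm", "body": {
  "moves": [
    [100, 3, -2.1, 0, 0],
    [100, 3, -2.1, 0, 0],
    [100, 3, -2.1, 0, 0],
    [100, 3, -2.1, 0, 0],
    [100, 0.7, -0.6, 0, 0],
    [100, 0, 0, 0, -8],
    [100, 0, 0, 0, -8],
    [100, 0, 0, 0, -8],
    [100, 0, 0, 0, -8],
    [100, 0, 0, 0, -8]
  ]
}}

```text
t: 2.7
ee_pos: [0.4843, -0.1939, 0.2014]
eef_rot: [0.892, 0.451, -0.0, 0.0]
force: [-0.1, -0.0, 0.0]
finger_gap: 0.0854
grip_force: 0.0
```

{"method": "move_arm", "body": {
  "moves": [
    [100, 0, 0, 0, -8],
    [100, 0, 0, 0, -8],
    [100, 0, 0, 0, -8],
    [100, 0, 0, 0, -8],
    [100, 0, 0, 0, -8],
    [100, 0, 0, 0, -8],
    [100, 0, 0, 0, -8],
    [100, 0, 0, 0, -8],
    [100, 0, 0, 0, -8],
    [100, 0, 0, 0, -8]
  ]
}}

```text
t: 3.7
ee_pos: [0.4843, -0.194, 0.2014]
eef_rot: [0.394, 0.919, -0.0, 0.0]
force: [0.3, -0.6, -1.1]
finger_gap: 0.0855
grip_force: 0.0
```

{"method": "move_arm", "body": {
  "moves": [
    [100, 0, 0, 0, -8],
    [100, 0, 0, 0, -8],
    [100, 0, 0, 0, -8],
    [100, 0, 0, 0, -8],
    [100, 0, 0, 0, -6],
    [100, 0, 0, 0, 0],
    [100, 0, 0, 0, 0],
    [100, 0, 0, 0, 0],
    [100, 0, 0, 0, 0],
    [100, 0, 0, 0, 0]
  ]
}}

```text
t: 4.7
ee_pos: [0.4847, -0.1934, 0.2013]
eef_rot: [0.076, 0.997, -0.0, -0.0]
force: [-0.9, 0.3, -0.4]
finger_gap: 0.0853
grip_force: 0.0
```

Run:
```python
from h import *
delta([.485,-.193,.2])
ci=env.camera_info('wrist');im=env.snapshot('wrist');save(im,'w1'); print(ci)
for q in ('key_grip','key_nib','timer_bar'): print(q,[(np.round(d['xy'],1),round(d['conf'],2)) for d in env.trace('wrist',q)][:4])
```

```text
delta cm (tool) [-0.03  0.05  0.13] tool y yaw deg 81.3 z [-0. -0. -1.] q [-0.445 -0.124  1.496 -0.     1.769 -1.864] t 4.7
{'vertical_fov': 68.73263938788426, 'cx': 320.8177522807882, 'cy': 197.29571811266584, 'R': array([[ 1.51501183e-01,  9.88456813e-01, -7.21670105e-04],
       [ 9.42822742e-01, -1.44287477e-01,  3.00443673e-01],
       [ 2.96871468e-01, -4.61979789e-02, -9.53799286e-01]]), 't': array([ 0.11627834, -0.51395411,  0.1983292 ])}
key_grip [(array([343.9,  19.4]), 0.74), (array([319.5, 183.3]), 0.66), (array([162.3, 174.2]), 0.64)]
key_nib [(array([163. , 174.4]), 0.87), (array([342.4,  17. ]), 0.84), (array([320.8, 182. ]), 0.65)]
timer_bar [(array([340.1,  34.5]), 0.96), (array([179.4, 165.5]), 0.86), (array([319.4, 173.9]), 0.81), (array([162.2,   6.5]), 0.7)]
```

View pics/w1.png

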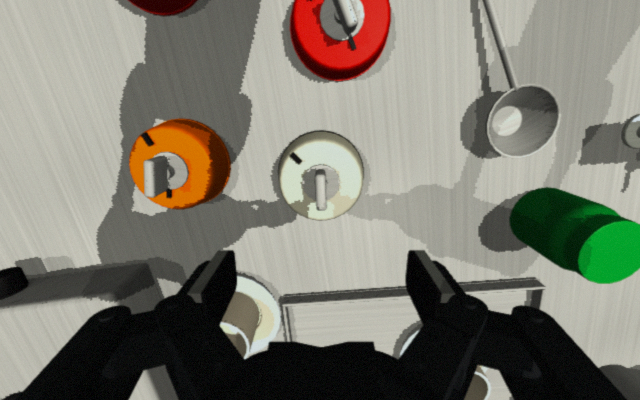

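The wrist view shows the white timer at (320,178), bar at (295,158), and wing upright at (320,190), already square to the fingers. I'll fit the axis.

Run:
```python
from h import *
from scipy.optimize import least_squares
ci=env.camera_info('wrist');im=cv2.imread('pics/w1.png')
for c in ([.485,-.193],):
    print('axis z.042',proj(ci,[*c,.042]),'z.084',proj(ci,[*c,.084]),'z0',proj(ci,[*c,0]))
# dark bar
g=im.max(axis=2); m=np.zeros_like(g); m[120:215,280:365]=1
d=(g<60)&(m>0); n,l,s,ct=cv2.connectedComponentsWithStats(d.astype(np.uint8))
for i in range(1,n):
    if s[i,4]>5: print(s[i],ct[i],at_z(ci,ct[i],.0465))
cv2.imwrite('pics/w1c.png',cv2.resize(im[120:225,270:375],(600,600),interpolation=cv2.INTER_CUBIC))
b=at_z(ci,(295,158.5),.0465);print('bar',b)
```

```text
axis z.042 [319.78017757 182.03334737] z.084 [319.59517515 193.39096872] z0 [319.9229766  173.26666564]
[290 153  11  10  50] [295.18 157.66] [ 0.4546754 -0.2137476  0.0465   ]
bar [ 0.45549802 -0.21408244  0.0465    ]
```

View pics/w1c.png

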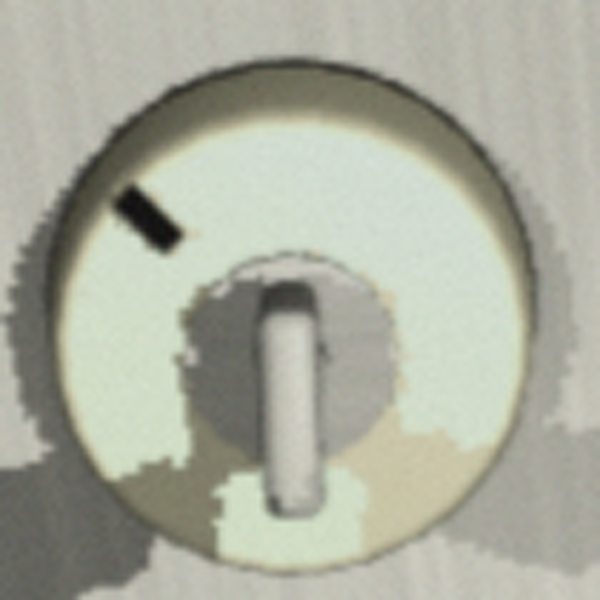

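Axis is about (0.484,-0.192), wing yaw about -7° and bar yaw -143°, so roughly 136° clockwise remains. Descending to grip.

{"method": "move_arm", "body": {
  "moves": [
    [100, 0.1, 0.15, 1, -1.5],
    [100, 0, 0, 2, 0],
    [100, 0, 0, 2, 0],
    [100, 0, 0, 2, 0],
    [100, 0, 0, 2, 0],
    [100, 0, 0, 2, 0],
    [100, 0, 0, 2, 0],
    [100, 0, 0, 1.6, 0],
    [100, 0, 0, 0, 0],
    [100, 0, 0, 0, 0]
  ]
}}

```text
t: 5.9
ee_pos: [0.4838, -0.1917, 0.0552]
eef_rot: [0.062, 0.998, 0.0, -0.0]
force: [0.9, 0.0, 0.3]
finger_gap: 0.0856
grip_force: 0.0
```

{"method": "move_arm", "body": {
  "moves": [
    [50, 0, 0, 0, 0],
    [25, 0, 0, 0, 0],
    [15, 0, 0, 0, 0],
    [8, 0, 0, 0, 0],
    [0, 0, 0, 0, 0],
    [0, 0, 0, 0, 0],
    [0, 0, 0, 0, 0],
    [0, 0, 0, 0, 0],
    [0, 0, 0, 0, 0],
    [0, 0, 0, 0, 0]
  ],
  "grip_force": 40
}}

```text
t: 6.9
ee_pos: [0.4839, -0.1935, 0.0559]
eef_rot: [0.063, 0.998, -0.002, 0.0]
force: [-1.0, -5.4, 0.9]
finger_gap: 0.0094
grip_force: 39.0
```

Gripped, with the axis about 1.5 mm towards -y. I'll centre and make the first part turn.

{"method": "move_arm", "body": {
  "moves": [
    [0, 0, -0.15, 0, 0],
    [0, 0, 0, 0, 6],
    [0, 0, 0, 0, 6],
    [0, 0, 0, 0, 6],
    [0, 0, 0, 0, 6],
    [0, 0, 0, 0, 6],
    [0, 0, 0, 0, 6],
    [0, 0, 0, 0, 6],
    [0, 0, 0, 0, 6],
    [0, 0, 0, 0, 0]
  ]
}}

```text
t: 7.9
ee_pos: [0.4846, -0.1925, 0.0558]
eef_rot: [0.463, 0.886, 0.001, 0.001]
force: [2.9, 3.3, 2.8]
finger_gap: 0.0094
grip_force: 39.1
```

{"method": "move_arm", "body": {
  "moves": [
    [20, 0, 0, 0, 0],
    [40, 0, 0, 0, 0],
    [40, 0, 0, 0, 0],
    [20, 0, 0, 0, 0],
    [10, 0, 0, 0, 0],
    [0, 0, 0, 0, 0],
    [0, 0, 0, 0, 0],
    [0, 0, 0, 0, 0],
    [0, 0, 0, 0, 0],
    [0, 0, 0, 0, 0]
  ]
}}

```text
t: 8.9
ee_pos: [0.4845, -0.1927, 0.0554]
eef_rot: [0.463, 0.887, 0.001, 0.001]
force: [4.0, 2.6, -1.3]
finger_gap: 0.0095
grip_force: 39.0
```

{"method": "move_arm", "body": {
  "moves": [
    [0, 0, 0, 0, 0],
    [0, 0, 0, 0, 6],
    [0, 0, 0, 0, 6],
    [0, 0, 0, 0, 6],
    [0, 0, 0, 0, 6],
    [0, 0, 0, 0, 6],
    [0, 0, 0, 0, 6],
    [0, 0, 0, 0, 6],
    [0, 0, 0, 0, 6],
    [0, 0, 0, 0, 0]
  ]
}}

```text
t: 9.9
ee_pos: [0.4857, -0.1924, 0.0554]
eef_rot: [0.784, 0.621, 0.002, 0.001]
force: [10.0, 2.7, -2.8]
finger_gap: 0.01
grip_force: 39.2
```

{"method": "move_arm", "body": {
  "moves": [
    [20, 0, 0, 0, 0],
    [40, 0, 0, 0, 0],
    [40, 0, 0, 0, 0],
    [20, 0, 0, 0, 0],
    [10, 0, 0, 0, 0],
    [0, 0, 0, 0, 0],
    [0, 0, 0, 0, 0],
    [0, 0, 0, 0, 0],
    [0, 0, 0, 0, 0],
    [0, 0, 0, 0, 0]
  ]
}}

```text
t: 10.9
ee_pos: [0.4854, -0.1939, 0.0558]
eef_rot: [0.783, 0.621, 0.001, 0.002]
force: [7.4, -2.6, -3.6]
finger_gap: 0.0095
grip_force: 39.0
```

{"method": "move_arm", "body": {
  "moves": [
    [0, 0, 0, 0, 5],
    [0, 0, 0, 0, 5],
    [0, 0, 0, 0, 5],
    [0, 0, 0, 0, 5],
    [0, 0, 0, 0, 5],
    [0, 0, 0, 0, 5],
    [0, 0, 0, 0, 4],
    [0, 0, 0, 0, 0],
    [0, 0, 0, 0, 0],
    [0, 0, 0, 0, 0]
  ]
}}

```text
t: 11.9
ee_pos: [0.4854, -0.1939, 0.0557]
eef_rot: [0.931, 0.365, 0.002, 0.001]
force: [7.8, -2.0, -3.0]
finger_gap: 0.0097
grip_force: 39.0
```

Run:
```python
from h import *
delta([.484,-.193,.0555])
ci=env.camera_info('wrist');im=env.snapshot('wrist');save(im,'w2')
a=proj(ci,[.4842,-.193,.045]);print(a); b=proj(ci,[.4546,-.2142,.0465]);print(b)
save(env.snapshot('side'),'s2');s=env.camera_info('side');print(proj(s,[.4842,-.193,.045]));
p=cv2.imread('pics/s2.png'); x,y=proj(s,[.4842,-.193,.045]).astype(int)
cv2.imwrite('pics/c2.png',np.vstack([im[::1,:,::-1][20:320,120:520], cv2.resize(p[y-45:y+30,x-50:x+50],(400,300),interpolation=cv2.INTER_CUBIC)]))
```

```text
delta cm (tool) [-0.04 -0.16  0.02] tool y yaw deg -47.2 z [ 0.004 -0.001 -1.   ] q [-4.450e-01 -8.400e-02  1.718e+00  1.000e-03  1.503e+00  3.780e-01] t 11.9
[321.26167142 246.01076016]
[313.77436646 300.58754494]
[356.37865266 192.10615053]
```

View pics/c2.png

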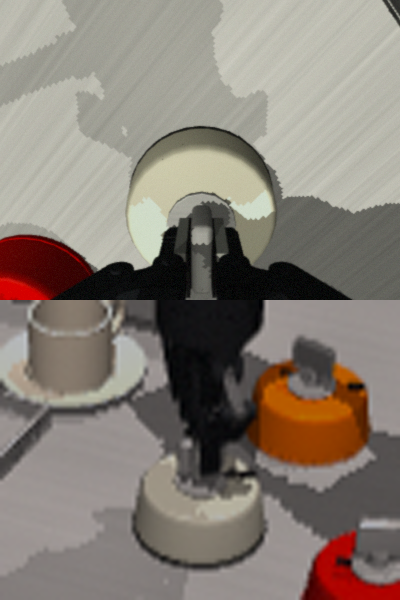

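The fingers hide the nib near the bar, and about 6° should be left. I'll release, rise and turn the camera for a clear look.

{"method": "move_arm", "body": {
  "moves": [
    [50, 0, 0, 0, 0],
    [100, 0, 0, 0, 0],
    [100, 0, 0, 0, 0],
    [100, 0, 0, -2, 0],
    [100, 0, 0, -4, -8],
    [100, 0, 0, -4, -8],
    [100, 0, 0, -3, -8],
    [100, 0, 0, 0, -8],
    [100, 0, 0, 0, -8],
    [100, 0, 0, 0, -8]
  ]
}}

```text
t: 13.0
ee_pos: [0.4837, -0.1933, 0.1857]
eef_rot: [0.7, 0.714, 0.0, 0.0]
force: [-1.0, 0.4, -0.0]
finger_gap: 0.0856
grip_force: 0.0
```

{"method": "move_arm", "body": {
  "moves": [
    [100, 0, 0, 0, -8],
    [100, 0, 0, 0, -8],
    [100, 0, 0, 0, -8],
    [100, 0, 0, 0, -8],
    [100, 0, 0, 0, -8],
    [100, 2, 0, 0, -2],
    [100, 2, 0, 0, 0],
    [100, 0, 0, 0, 0],
    [100, 0, 0, 0, 0],
    [100, 0, 0, 0, 0]
  ]
}}

```text
t: 14.0
ee_pos: [0.4574, -0.1639, 0.1853]
eef_rot: [0.4, 0.916, -0.0, 0.0]
force: [0.5, -0.4, -0.2]
finger_gap: 0.0858
grip_force: 0.0
```

Run:
```python
from h import *
delta([.484,-.193,.0555])
ci=env.camera_info('wrist');im=env.snapshot('wrist');save(im,'w3')
x,y=proj(ci,[.4842,-.193,.045]).astype(int);print(x,y)
x0,y0=x-50,max(y-50,0);print(x0,y0)
cv2.imwrite('pics/w3c.png',cv2.resize(im[y0:y0+100,x0:x0+100,::-1],(600,600),interpolation=cv2.INTER_CUBIC))
```

```text
delta cm (tool) [-3.94 -0.02 12.98] tool y yaw deg 42.8 z [ 0. -0. -1.] q [-0.414 -0.222  1.612 -0.     1.752 -1.161] t 14.0
320 223
270 173
```

View pics/w3c.png

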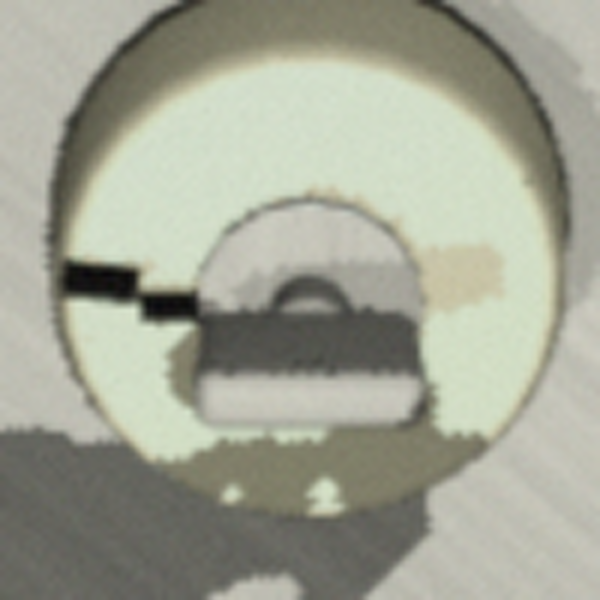

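Nib at crop (142..198, 306), bar at (65..138, 281): the nib is slightly short of the bar.

Run:
```python
from h import *
ci=env.camera_info('wrist');im=env.snapshot('wrist').max(axis=2)
w=lambda u,v,z: at_z(ci,(270+u/6-.4,173+v/6-.4),z)
bo,bi=w(66,278,.0465),w(136,284,.0465); nt,ni=w(142,305,.047),w(197,306,.047)
yaw=lambda v: np.degrees(np.arctan2(v[1],v[0]))
print('bar',(bo+bi)/2,yaw(bo-bi),np.linalg.norm(bo-bi),'nib',nt,yaw(nt-ni))
wl,wr=w(202,400,.084),w(422,400,.084);print('wing mid',(wl+wr)/2,yaw(wl-wr),np.linalg.norm(wl-wr))
dl,dr=w(62,290,.042),w(563,290,.042);print('dial mid',(dl+dr)/2, np.linalg.norm(dl-dr))
A=(wl+wr)[:2]/2
B=(bo+bi)[:2]/2
# axis from bar line: centre back along bar direction 36.5
u=(bi-bo)[:2]/np.linalg.norm((bi-bo)[:2]);print('axis via bar',B+u*.0365)
for ax in (A,[.4842,-.193],[.4845,-.1935]): print(ax,yaw(B-ax),yaw(nt[:2]-ax),np.linalg.norm(B-ax),np.linalg.norm(nt[:2]-ax))
```

```text
bar [ 0.45487057 -0.21260413  0.0465    ] -142.45651598630442 0.012057932503837654 nib [ 0.46287441 -0.21097787  0.047     ] -138.30268930727036
wing mid [ 0.4844797  -0.19124341  0.084     ] -137.17564248744205 0.0335377566934702
dial mid [ 0.48394391 -0.19042862  0.042     ] 0.0877275156836314
axis via bar [ 0.4838111  -0.19036237]
[ 0.4844797  -0.19124341] -144.19242716542502 -137.5911566693839 0.036510013334607225 0.029261537374779364
[0.4842, -0.193] -146.24076448647176 -139.86849081318874 0.035278000151973556 0.027892374335795608
[0.4845, -0.1935] -147.1873322906053 -141.05475140269925 0.035254372996664424 0.027805431708976293
```

{"method": "move_arm", "body": {
  "moves": [
    [100, 0, 0, 0, 8],
    [100, 0, 0, 0, 8],
    [100, 0, 0, 0, 8],
    [100, 0, 0, 0, 8],
    [100, 0, 0, 0, 8],
    [100, 0, 0, 0, 8],
    [100, 0, 0, 0, 8],
    [100, 0, 0, 0, 8],
    [100, 0, 0, 0, 8],
    [100, 0, 0, 0, 8]
  ]
}}

```text
t: 15.1
ee_pos: [0.4573, -0.1639, 0.1851]
eef_rot: [0.897, 0.442, -0.0, -0.0]
force: [0.2, 0.4, -0.2]
finger_gap: 0.0852
grip_force: 0.0
```

{"method": "move_arm", "body": {
  "moves": [
    [100, 0, 1, 0, 8],
    [100, 0, 1.5, 0, 2],
    [100, 0, 1.5, 0, 0],
    [100, 0, 0, 0, 0],
    [100, 0, 0, 3, 0],
    [100, 0, 0, 3, 0],
    [100, 0, 0, 3, 0],
    [100, 0, 0, 2, 0],
    [100, 0, 0, 2, 0],
    [100, 0, 0, 0, 0]
  ]
}}

```text
t: 16.1
ee_pos: [0.4837, -0.1901, 0.0517]
eef_rot: [0.931, 0.365, -0.002, -0.002]
force: [-1.4, 0.5, -0.7]
finger_gap: 0.0857
grip_force: 0.0
```

{"method": "move_arm", "body": {
  "moves": [
    [50, 0, 0, 0, 0],
    [25, 0, 0, 0, 0],
    [15, 0, 0, 0, 0],
    [8, 0, 0, 0, 0],
    [0, 0, 0, 0, 0],
    [0, 0, 0, 0, 0],
    [0, 0, 0, 0, 0],
    [0, 0, 0, 0, 0],
    [0, 0, 0, 0, 0],
    [0, 0, 0, 0, 0]
  ]
}}

```text
t: 17.1
ee_pos: [0.4871, -0.1924, 0.0564]
eef_rot: [0.931, 0.365, 0.001, 0.002]
force: [4.5, -4.2, -0.3]
finger_gap: 0.0095
grip_force: 39.0
```

```bash
python3 -c "
from h import *
delta([.4848,-.193,.0555])"
```

```text
delta cm (tool) [-0.22 -0.11  0.08] tool y yaw deg -47.2 z [ 0.004 -0.003 -1.   ] q [-4.400e-01 -8.100e-02  1.714e+00 -1.000e-03  1.504e+00  3.830e-01] t 17.1
```

Holding at -47.2°. I'll turn the last 6.5°, release, rise and look.

{"method": "move_arm", "body": {
  "moves": [
    [0, 0, -0.1, 0, 0],
    [0, 0, 0, 0, 2],
    [0, 0, 0, 0, 2],
    [0, 0, 0, 0, 2],
    [0, 0, 0, 0, 0.5],
    [0, 0, 0, 0, 0],
    [0, 0, 0, 0, 0],
    [0, 0, 0, 0, 0],
    [0, 0, 0, 0, 0],
    [0, 0, 0, 0, 0]
  ]
}}

```text
t: 18.1
ee_pos: [0.4872, -0.1925, 0.0564]
eef_rot: [0.95, 0.311, 0.002, 0.003]
force: [7.6, -6.5, -3.2]
finger_gap: 0.0095
grip_force: 39.3
```

{"method": "move_arm", "body": {
  "moves": [
    [50, 0, 0, 0, 0],
    [100, 0, 0, 0, 0],
    [100, 0, 0, 0, 0],
    [100, 0, 0, -2, 0],
    [100, 0, 0, -4, -8],
    [100, 0, 0, -4, -8],
    [100, 0, 0, -3, -8],
    [100, 0, 0, -2, -8],
    [100, 0, 0, 0, -8],
    [100, 0, 0, 0, -8]
  ]
}}

```text
t: 19.1
ee_pos: [0.4854, -0.1904, 0.2065]
eef_rot: [0.739, 0.674, 0.0, 0.001]
force: [0.3, -0.5, -0.6]
finger_gap: 0.0854
grip_force: 0.0
```

{"method": "move_arm", "body": {
  "moves": [
    [100, 0, 0, 0, -8],
    [100, 0, 0, 0, -8],
    [100, 0, 0, 0, -8],
    [100, 0, 0, 0, -8],
    [100, 0, 0, 0, -8],
    [100, 2, 0, 0, -6],
    [100, 2, 0, 0, 0],
    [100, 0, 0, 0, 0],
    [100, 0, 0, 0, 0],
    [100, 0, 0, 0, 0]
  ]
}}

```text
t: 20.1
ee_pos: [0.4612, -0.159, 0.2052]
eef_rot: [0.42, 0.907, -0.0, 0.0]
force: [0.8, 0.4, -0.2]
finger_gap: 0.0854
grip_force: 0.0
```

Run:
```python
from h import *
delta([.484,-.193,.0555])
ci=env.camera_info('wrist');im=env.snapshot('wrist');save(im,'w4')
x,y=proj(ci,[.4842,-.192,.045]).astype(int);print(x,y)
x0,y0=x-50,max(y-50,0);print(x0,y0)
cv2.imwrite('pics/w4c.png',cv2.resize(im[y0:y0+100,x0:x0+100,::-1],(600,600),interpolation=cv2.INTER_CUBIC))
```

```text
delta cm (tool) [-4.06 -0.46 14.97] tool y yaw deg 40.3 z [ 0. -0. -1.] q [-0.402 -0.216  1.571 -0.     1.786 -1.105] t 20.1
316 217
266 167
```

View pics/w4c.png

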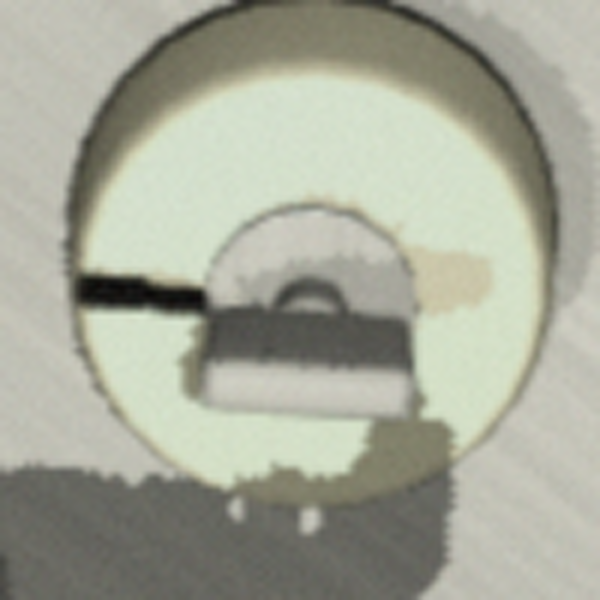

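The nib now lines up with the bar. On to the shutter.

Run:
```python
from h import *
ci=env.camera_info('top')
print('grip top',at_z(ci,(170.5,213),.148))
delta([.49,.23,.27])
R=Ro.from_quat(env.get_obs()['eef_rot']).as_matrix();print(R.round(2))
```

```text
grip top [0.49837888 0.25972724 0.148     ]
delta cm (tool) [27.8  27.37 -6.49] tool y yaw deg 40.3 z [-0. -0. -1.] q [-0.402 -0.215  1.571 -0.     1.786 -1.105] t 20.15
[[-0.65  0.76 -0.  ]
 [ 0.76  0.65 -0.  ]
 [ 0.   -0.   -1.  ]]
```

{"method": "move_arm", "body": {
  "moves": [
    [100, 2, 2, -1.5, 0],
    [100, 3, 3, -1.5, 0],
    [100, 3, 3, -1.5, 0],
    [100, 3, 3, -1, 0],
    [100, 3, 3, -1, 0],
    [100, 3, 3, 0, 0],
    [100, 3, 3, 0, 0],
    [100, 3, 3, 0, 0],
    [100, 3, 2.5, 0, 0],
    [100, 1.8, 1.8, 0, 0]
  ]
}}

```text
t: 21.15
ee_pos: [0.4891, 0.2324, 0.2697]
eef_rot: [0.419, 0.908, -0.0, -0.0]
force: [-0.9, -0.3, 0.3]
finger_gap: 0.0854
grip_force: 0.0
```

{"method": "move_arm", "body": {
  "moves": [
    [100, 0, 0, 0, -8],
    [100, 0, 0, 0, -8],
    [100, 0, 0, 0, -8],
    [100, 0, 0, 0, -8],
    [100, 0, 0, 0, -8],
    [100, 0, 0, 0, -4.5],
    [100, 0, 0, 0, 0],
    [100, 0, 0, 0, 0],
    [100, 0, 0, 0, 0],
    [100, 0, 0, 0, 0]
  ]
}}

```text
t: 22.15
ee_pos: [0.4891, 0.2299, 0.2702]
eef_rot: [0.046, 0.999, -0.0, -0.0]
force: [-0.2, -0.4, -0.6]
finger_gap: 0.0853
grip_force: 0.0
```

Run:
```python
from h import *
delta([.498,.26,.27])
ci=env.camera_info('wrist');im=env.snapshot('wrist');save(im,'w5')
print(proj(ci,[.498,.26,.148]),proj(ci,[.498,.26,.1]), 'x+1cm',proj(ci,[.508,.26,.1]),'y+1cm',proj(ci,[.498,.27,.1]))
for q in ('shutter_grip','shutter_pointer','clip_mark'): print(q,[(np.round(d['xy'],1),round(d['conf'],2)) for d in env.trace('wrist',q)][:4])
```

```text
delta cm (tool) [-0.61  3.08  0.02] tool y yaw deg 84.8 z [-0. -0. -1.] q [ 0.376 -0.058  1.312  0.     1.887 -1.103] t 22.15
[351.54126244 197.70155042] [347.22288812 184.60298841] x+1cm [347.79876462 193.23346487] y+1cm [356.26231199 183.80597133]
shutter_grip [(array([392.4, 184.6]), 0.91), (array([201.7, 237.5]), 0.24)]
shutter_pointer [(array([389.9, 186.2]), 0.76)]
clip_mark [(array([308.3, 208.3]), 0.45)]
```

View pics/w5.png

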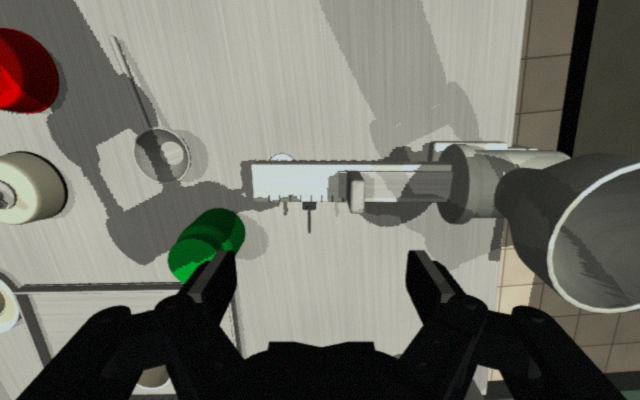

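The wrist view shows the grip top at about (358,193), the channel edge at row 202 with tick marks, and the clip near (309,206). Its thin tail to (309,232) may be its shadow.

Run:
```python
from h import *
ci=env.camera_info('wrist')
g=cv2.imread('pics/w5.png').max(axis=2)
for r in range(174,236,1): print(r,''.join('#@*+-. '[min(int(v)//37,6)] for v in g[r,270:372]))
print('grip top',at_z(ci,(358,193),.148),'clip',at_z(ci,(309,205),.1))
```

```text
174 .................................................................-+++********@@@@@@@@@@@@@*-------....
175 ...............................................................-++++*********@@@@@@@@@@@@@*+-------...
176 ...........................................................-+++++++++********@@@@@@@@@@@@@@*+-------..
177 ...........................................................-++++++++*********@@@@@@@@@@@@@@@*+--------
178 .........................................................--++++++++++********@@@@@@@@@@@@@@@*+--------
179 ..........................................................-++++++++++*******@@@@@@@@@@@*@@@@**+-------
180 ..........................................................-++++++++++********@@@@@@***********+-------
181 ..........................................................-++++++++++********@@@@@*+----++---++-------
182 ..........................................................-++++++++++********@@@@*+------------+------
183 ..........................................................-++++++++++*******@@@@@*+------------+------
184 ..........................
[... 4917 characters left out ...]
-...-......-..---*@*------..---.....--...----..-...-.--..---.-----------....-----
231 -..----...-......-.-....--......-...--*@+-.-----------.-----..-----.-..----...--.------------....-----
232 ...-.--..-.....------...---......-..--+*+------.------.----.-------....-----..---.-----------....-----
233 ..------.........--..-..--.-.........--+------....---..-----..-----.....-----.----.---------....------
234 ..--.--.-.-......--.-....--.....--.--.---------.-----------...-------.-.-----.---------------...------
235 ...-----.........-...-..----....--.....---.-----------.-.--...-----...-.-----.---------------...------
grip top [0.49382398 0.26641517 0.148     ] clip [0.51783488 0.21552818 0.1       ]
```

The clip block is at columns 303–315, with its fin at column 309. The pointer is hidden behind the grip from here. I'll turn the tool by 180° so the camera looks from the pointer side while gripping.

{"method": "move_arm", "body": {
  "moves": [
    [100, 0, 0, 0, 8],
    [100, 0, 0, 0, 8],
    [100, 0, 0, 0, 8],
    [100, 0, 0, 0, 8],
    [100, 0, 0, 0, 8],
    [100, 0, 0, 0, 8],
    [100, 0, 0, 0, 8],
    [100, 0, 0, 0, 8],
    [100, 0, 0, 0, 8],
    [100, 0, 0, 0, 8]
  ]
}}

```text
t: 23.35
ee_pos: [0.489, 0.23, 0.2703]
eef_rot: [0.679, 0.734, 0.0, 0.0]
force: [0.8, 1.3, 0.4]
finger_gap: 0.0855
grip_force: 0.0
```

{"method": "move_arm", "body": {
  "moves": [
    [100, 0, 0, 0, 8],
    [100, 0, 0, 0, 8],
    [100, 0, 0, 0, 8],
    [100, 0, 0, 0, 8],
    [100, 0, 0, 0, 8],
    [100, 0, 0, 0, 8],
    [100, 0, 0, 0, 8],
    [100, 0, 0, 0, 8],
    [100, 0, 0, 0, 8],
    [100, 0, 0, 0, 8]
  ]
}}

```text
t: 24.35
ee_pos: [0.489, 0.23, 0.2703]
eef_rot: [0.992, 0.126, 0.0, 0.0]
force: [-0.2, -0.8, 1.5]
finger_gap: 0.0853
grip_force: 0.0
```

{"method": "move_arm", "body": {
  "moves": [
    [100, 0, 0, 0, 8],
    [100, 0, 0, 0, 8],
    [100, 0, 0, 0, 4],
    [100, 0, -1.5, 0, 0],
    [100, 0, -1.5, 0, 0],
    [100, 0, -0.6, 0, 0],
    [100, 0, 0, 0, 0],
    [100, 0, 0, 0, 0],
    [100, 0, 0, 0, 0],
    [100, 0, 0, 0, 0]
  ]
}}

```text
t: 25.35
ee_pos: [0.4923, 0.2655, 0.2704]
eef_rot: [0.999, -0.045, 0.0, 0.0]
force: [0.1, -0.3, 0.5]
finger_gap: 0.0853
grip_force: 0.0
```

Run:
```python
from h import *
delta([.494,.265,.107])
ci=env.camera_info('wrist');im=env.snapshot('wrist');save(im,'w6');g=im.max(axis=2)
a=proj(ci,[.494,.2655,.1]);p=proj(ci,[.525,.263,.099]);c=proj(ci,[.518,.2155,.1]);print(a,p,c,proj(ci,[.494,.2655,.148]))
x0=int(min(a[0],c[0]))-35; y0=int(p[1])-40;print(x0,y0)
for r in range(y0,y0+85): print(r,''.join('#@*+-. '[min(int(v)//37,6)] for v in g[r,x0:x0+125]))
```

```text
delta cm (tool) [ 0.17  0.04 16.34] tool y yaw deg -95.2 z [ 0. -0. -1.] q [ 0.434 -0.007  1.262 -0.     1.886  2.095] t 25.35
[322.15601297 176.27489541] [321.89855934 147.64888856] [366.81109084 150.29457833] [322.41535796 188.10860284]
287 107
107 ****+******+++**+**+-.....................---....................................................-++++*+-.-+-...---.--+++++++
108 ***+**+*****++++*+++-.....................----..................................................-++*++++++++-.-++++++++++++++
109 +*+********+++++***+-.....................----................................................-++++++*+**+++++++***+**++++*+*
110 +*********+++++****+++-...................----...............................................-++++++*++*+++++++*****+++++++++
111 +**+*******+++****+*++-...................----...........................................-++++++++++++*+++++++++****+*++++++*
112 +***+**+***+++*******+-...................----.......................................-++++++*++++++++++*++++++++**+*+*+++++**
113 +*++********++++***+*+-...................----.......................
[... 9496 characters left out ...]
                                                  
187                            ...   .......---.                                                                                 
188                            ....   .......--.                                                                                 
189 ............................-..  .......---...                    .                                                          
190 -----------------------------..  .......-+--.................................................................................
191 ...........................--..  .......---..................................................................................
```

The pointer tip now shows at about (322,154) and the fin at about (367.7,140).

Run:
```python
from h import *
ci=env.camera_info('wrist')
P=at_z(ci,(322,154),.099);F=at_z(ci,(367.7,138),.1);F2=at_z(ci,(368,120),.1);F3=at_z(ci,(365.8,149),.1)
e1=at_z(ci,(287,151.5),.095);e2=at_z(ci,(410,151.7),.095)
T=at_z(ci,(322.5,189),.148)
u=(e1-e2)[:2];u/=np.linalg.norm(u);print('P',P,'F',F,F2,F3,'T',T,'edge yaw',np.degrees(np.arctan2(u[1],u[0])))
for yw in (84.8,np.degrees(np.arctan2(u[1],u[0]))):
  y=np.array([np.cos(np.radians(yw)),np.sin(np.radians(yw))]);print(yw,(P-F)[:2]@y,(T-F)[:2]@y,(P-F2)[:2]@y)
delta([T[0],P[1]*.5+T[1]*.5,.107])
```

```text
P [0.5182327  0.26348779 0.099     ] F [0.53085514 0.21399164 0.1       ] [0.5491969  0.21290078 0.1       ] [0.51947948 0.21650076 0.1       ] T [0.49313052 0.26548784 0.148     ] edge yaw 84.70928149040257
84.8 0.048148436567385315 0.047865182664819955 0.04757244435004486
84.70928149040257 0.04812137011765647 0.04779824794554096 0.0475163004333966
delta cm (tool) [ 0.09  0.09 16.34] tool y yaw deg -95.2 z [ 0.  0. -1.] q [ 0.434 -0.007  1.262 -0.     1.886  2.095] t 25.4
```

Pull needed is about 48 mm. Descending and gripping.

{"method": "move_arm", "body": {
  "moves": [
    [100, 0.1, 0.1, 2, 0],
    [100, 0, 0, 2.5, 0],
    [100, 0, 0, 2.5, 0],
    [100, 0, 0, 2.5, 0],
    [100, 0, 0, 2, 0],
    [100, 0, 0, 2, 0],
    [100, 0, 0, 1.5, 0],
    [100, 0, 0, 1.3, 0],
    [100, 0, 0, 0, 0],
    [100, 0, 0, 0, 0]
  ]
}}

```text
t: 26.4
ee_pos: [0.4934, 0.2648, 0.1077]
eef_rot: [0.999, -0.045, 0.0, -0.0]
force: [0.4, 0.3, 0.1]
finger_gap: 0.0856
grip_force: 0.0
```

{"method": "move_arm", "body": {
  "moves": [
    [50, 0, 0, 0, 0],
    [30, 0, 0, 0, 0],
    [20, 0, 0, 0, 0],
    [10, 0, 0, 0, 0],
    [0, 0, 0, 0, 0],
    [0, 0, 0, 0, 0],
    [0, 0, 0, 0, 0],
    [0, 0, 0, 0, 0],
    [0, 0, 0, 0, 0],
    [0, 0, 0, 0, 0]
  ],
  "grip_force": 60
}}

```text
t: 27.4
ee_pos: [0.4933, 0.2645, 0.1076]
eef_rot: [0.999, -0.045, 0.0, 0.0]
force: [-2.6, -3.8, 4.4]
finger_gap: 0.0134
grip_force: 59.3
```

Run:
```python
from h import *
delta([.494,.265,.107]); o=env.get_obs();print(o['ee_pos'],o['force'])
ci=env.camera_info('wrist');im=env.snapshot('wrist');save(im,'w7')
print(proj(ci,[.525,.264,.099]),proj(ci,[.52,.216,.1]))
```

```text
delta cm (tool) [ 0.07 -0.06  0.06] tool y yaw deg -95.2 z [ 0. -0. -1.] q [ 0.432 -0.006  1.549 -0.     1.598  2.093] t 27.4
[0.49325226 0.26448033 0.10761087] [-2.55924377 -3.75188141  4.38628717]
[319.59846088 191.56068404] [409.70313458 193.21014011]
```

Gripped. I'll pull along +tool y, 44 mm first, then look.

{"method": "move_arm", "body": {
  "moves": [
    [0, 0, 0.4, 0, 0],
    [0, 0, 0.6, 0, 0],
    [0, 0, 0.6, 0, 0],
    [0, 0, 0.6, 0, 0],
    [0, 0, 0.6, 0, 0],
    [0, 0, 0.6, 0, 0],
    [0, 0, 0.6, 0, 0],
    [0, 0, 0.4, 0, 0],
    [0, 0, 0, 0, 0],
    [0, 0, 0, 0, 0]
  ]
}}

```text
t: 28.45
ee_pos: [0.4891, 0.2214, 0.1076]
eef_rot: [0.999, -0.045, 0.0, -0.001]
force: [-1.3, 6.4, 4.2]
finger_gap: 0.0132
grip_force: 59.3
```

Run:
```python
from h import *
o=env.get_obs();print(o['ee_pos'],o['force'],o['finger_gap'])
ci=env.camera_info('wrist');im=env.snapshot('wrist');save(im,'w8');g=im.max(axis=2)
p=proj(ci,[.521,.2195,.099]);c=proj(ci,[.52,.216,.1]);print(p,c)
y0=110;x0=290
for r in range(y0,y0+110,2): print(r,''.join('#@*+-. '[min(int(v)//37,6)] for v in g[r,x0:x0+90]))
cv2.imwrite('pics/w8c.png',cv2.resize(im[90:240,230:430,::-1],(800,600),interpolation=cv2.INTER_CUBIC))
```

```text
[0.48914802 0.22139567 0.10761349] [-1.30973239  6.38695441  4.21320197] 0.013246428536707877
[322.25630573 191.21389062] [328.94160572 192.96321211]
110    .                                                                              -++++++.
112                                                                                   -++++++.
114                                                                                   -+++++++
116                                                                                   -+++++++
118                                                                                   -+++++++
120                                                                                   -+++++++
122                                                                                   -+++++++
124                                                                                   -+++++++
126                                                                                   -+++++++
128                                                                                   -+++++++

[... 3574 characters left out ...]
+*@@*+++++++++++++++++-*@+---------
206 +++++++++++++*@@*++++++++++***@@***@@**++++++++++++++++**@@*++++++++++++++++++*@+---------
208 +++*++++++++**@@**+++++++++**@@##@*@@***+++*++++++*+++***@@*++++**++++++++++++*@+---------
210 @**@*@*@***@*@@@@@*@*@@@*@@@@@#@@@@@@@******************@@@*++++++++++++++++++*@+---------
212 @@*@@@@*@@@@@*@@**@@@@@@@@@@@@@@@@@@@@@@@@@@@@@@@@@@@@@@@@**++++++*++++++----+**----------
214 *******************@@@@@@@@@@@@@@@@@@@@@@@@@****************+++++++++++++-----------------
216 *******************@@@@@@@@@@@@@@@@@@@@@@@@@***************++++++++++++++-----------------
218 ******************@@@@@@@@@@@@@@@@@@@@@@@@@@@****************+++++++++++++----------------
```

View pics/w8c.png

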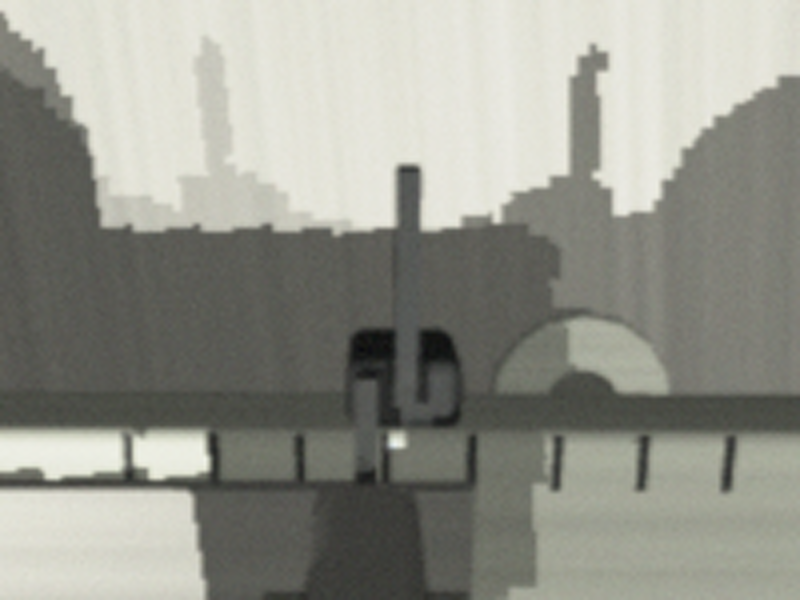

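The pointer is at crop x≈367 (pixel 321.8) and the fin at x≈408 (pixel 332): 10.1 px apart at 1.87 px/mm, so about 5.4 mm remains.

{"method": "move_arm", "body": {
  "moves": [
    [0, 0, 0.2, 0, 0],
    [0, 0, 0.2, 0, 0],
    [0, 0, 0.15, 0, 0],
    [0, 0, 0, 0, 0],
    [0, 0, 0, 0, 0],
    [0, 0, 0, 0, 0],
    [0, 0, 0, 0, 0],
    [0, 0, 0, 0, 0],
    [0, 0, 0, 0, 0],
    [0, 0, 0, 0, 0]
  ]
}}

```text
t: 29.5
ee_pos: [0.4887, 0.2162, 0.1076]
eef_rot: [0.999, -0.045, 0.0, -0.001]
force: [-0.5, 6.6, 3.9]
finger_gap: 0.0132
grip_force: 59.3
```

Run:
```python
from h import *
o=env.get_obs();print(o['ee_pos'],o['force'],o['finger_gap'],o['t'])
im=env.snapshot('wrist');save(im,'w9');g=im.max(axis=2)
for r in [132,134,136,140,144]+list(range(166,212,2)): print(r,' '.join(f'{v:3d}' for v in g[r,308:340]))
```

```text
[0.48868742 0.21617199 0.10760871] [-0.49651855  6.64526928  3.85740589] 0.013219903595886259 29.5
132 225 225 229 229 227 228 231 229 228 228 203 130  69  64  62  67 114 196 226 229 227 226 227 230 230 229 230 229 228 228 230 231
134 224 226 227 229 228 230 229 230 230 229 206 142  95  87  91  87 128 200 226 228 229 226 228 228 230 229 231 230 229 227 228 229
136 225 224 227 227 229 228 229 229 230 227 207 144  94  91  91  90 126 198 226 229 229 227 228 229 231 231 230 230 228 227 228 229
140 226 222 226 230 229 229 229 230 230 229 208 143  99  87  87  95 129 201 228 227 229 228 227 228 228 229 230 230 230 229 231 229
144 223 218 218 224 227 228 230 230 230 228 208 146  95  87  88  93 130 203 226 227 230 228 227 228 229 229 229 229 228 229 229 230
166  94  90  91  90  89  88  93  94  93  96  93  91  91  89  90  88  91  95  97  88  91  91  93  89  91  92  91  90  94  93  88  90
168  89  94  94  89  89  87  89  92  95  94  97  93  88  91  87  89  90  89  95  89  90  89  90  95  93  89  91  96  95  90  89  90
170  90  92  90  86  90  92  89  91  90  94  92  91  93  88  90  90  93  91  
[... 1994 characters left out ...]
 205 153 130 126 123 122 120  83  48  63
202 114 121 116 114 118 115 115  98  65  76 132 120  88  86  87  94 110 119 120 117 116 118 115 113 118 119 114 117 117  76  46  64
204 118 120 115 116 118 117 115 101  67  73 132 115  89  84  88  92 105 118 119 115 115 116 115 119 117 119 118 118 115  83  47  68
206 115 115 115 113 115 114 116 101  62  46  83  85  81  56  47  53  93 112 116 116 117 117 116 116 117 113 115 112 110  79  49  71
208 111 109 112 115 112 114 109  98  59  42  72  76  68  47  34  41  92 111 111 109 112 113 109 110 114 110 110 116 107  72  49  80
210  71  73  75  74  72  73  73  69  56  50  54  44  37  37  39  43  71  81  78  85  83  80  82  84  83  81  81  82  84  61  51  63
```

Pointer and fin columns coincide at about 321.5, within roughly 0.2 px (0.1 mm), and the shutter is held steady. Handing in.

```bash
python3 -c "
from rig import env
print(env.job_done())"
```

```text
the job is handed in; nothing more can be done
None
```

The timer key is wound clockwise in part turns until its nib points at the bar, and the shutter is held out against its spring with its pointer on the clip mark; the job is handed in (arm clock about 30 s).

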